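# Fetch the long key blank from the offcut bin and lock it on the tuning board

## Robot

A 6-joint arm with a two-finger parallel gripper is mounted at the origin on the work surface. World frame = base frame: x ahead of the robot, y to its left, z up, the work surface at z = 0. Lengths are in m, angles in degrees, forces in N, time in s.
With the tool pointing down it reaches from about 0.35 to 0.875 m from the base axis. Payload 4.2 kg.
Tool frame: the origin (TCP) lies midway between the tips of the shut fingers; the grasp point (between the pads) lies 19 mm behind it; z points along the fingers, y is the direction in which the jaws open and shut (so a half turn about z gives the same grasp; the last joint's range is limited). The gripper opens to 87 mm and grips with 3 to 60 N. Pads are 19 mm wide; open, the fingers measure 117 mm over their backs; the gripper's body (75 mm by 190 mm) begins 51 mm behind the grasp point.
Start: joints at [91.077, 22.042, 0.453, 0, -68.411, -14.817], TCP at [0.148, 0.607, 0.223] pointing down, gripper open.
Joint ranges: [-179.83, 179.83], [-69.29, 118.12], [-61.27, 80.66], [-181.25, 117.63], [-171.15, -9.14], [-177.46, 177.46]. Speed limits (degrees/s): [159.86, 159.86, 180, 180, 180, 180].

## Interface

Orientations are given as a 3x3 rotation matrix whose columns are the frame's x, y, z axes.
In Python, from station import r gives the robot as it stands.
- The arm moves only by the tool carry_out, never from a script. Its argument "steps" is a list of rows, each a list of 2 entries, a list of its own where there are three numbers: the shift along the tool's x, y, z in cm, then the turn about the tool's z in degrees. In form: [[[x, y, z], twist], ...]. A call has 1 to 20 rows; each row is the pose to reach, as a shift and turn from the pose measured when the call began, along the tool's axes at that moment; what a row does not reach only later rows make up. A row lasts 1/10 s, in which the tool goes at most 50 mm and 8.59 degrees, less where a joint would pass 70% of its speed; a pose out of reach is approached as far as the arm can. A call with a gripper value outside its range is refused whole. "gripper" is the gripper's target within -1 to 1 (fully open at 1, half-way at 0, shut at -1), set as the call begins (left out, the last holds). The fingers move at their own pace and stop on an object; the grip force is fixed at half the most. Time passes only in rows, so rows that repeat a pose let the fingers close. It gives the time, the measured TCP pose, the force and the opening at its end, in the units of the state.
- r.sense(): the state, without advancing time (a new reading comes with each control period).
- r.capture(name): name is "side" or "top"; returns the picture (420x560x3 uint8, red, green, blue); there is no depth.
- r.calibration(name): a dict with "camera_matrix" (3x3 intrinsics, pixels), "D" ([k1, k2, p1, p2, k3] as OpenCV has them; the pictures are not rectified), "world_from_camera" (4x4, takes a point from camera to world coordinates). Camera axes: x right, y up, looking along -z (the intrinsics and any distortion apply to the point x, -y, -z); pixel columns grow to the right and rows downward; lengths in m; the calibration is good to about 2 mm. A picture is of the moment at which its call begins. calibration takes no time and is no camera call.
- r.finish_job(): hands the job in, once; it reports no verdict.
Trained networks look in the newest picture that a camera, given by its name, has taken for a name from the list of things; names that differ only in an ending like _2 or _b are one class to them, and where a whole thing is asked for, a point or a joint stands for the part that bears it (a point fixed in the world has none). Each returns a list of dicts, best first, with "confidence" (0 to 1); they miss things now and then, are a little off and sometimes report something else, mostly with a low value. They report only what shows in the picture. A call takes as long as a camera call. They do not tell look-alikes from the thing itself.
- r.cut_out(camera, target): "pixels" (420x560 bool, what is visible of it).
- r.place_of(camera, target): "centre" ([x, y, z] in m, in world coordinates, good to about 4 mm: a listed point, or the origin of a listed thing).
The state is a dict: "time_s": time; "joints": joint angles; "joint_velocities": joint speeds; "effort": joint torques, N m; "tcp_pos": TCP position; "ee_rot": TCP orientation; "wrist_force": force on the tool from outside, world axes, zero at the start; "moment": the same for the moment, N m; "gripper_width": opening from 0.0 (shut) to 1.0 (fully open).
Only numpy, scipy, OpenCV 4.12 (cv2) and the standard library are available. Lean on these libraries where they do the work, as an engineer would, in place of code of your own. Each camera call takes 0.05 s, during which the arm holds its last target. There are 200 camera calls.

## Task

Take the long flat key blank, the one with two small holes, out of the teak bin, leaving the other bronze pieces in the bin, and lay it ridge side up and centred across the two rests of the palm-wood tuning board's cradle, between the pegs; do not drop it. Then slide the keeper all the way to its end stop so that its tongue covers the end of the key, and leave the half-tuned key, mallet, scraper and whetstone where they are.

Things in the scene. Friction and masses are not known exactly. Their poses are not given: they have to be found in the camera images.
- key: the key blank to fetch: flat bronze bar 130 (its x) x 30 (its y) x 12 mm high; vertical sides 9 mm high, then a 15 mm wide, 3 mm high flat ridge along the top with a small dark hole near each end; about 0.36 kg. Lies ridge up on the bin floor, roughly along the bin's x. Origin: centre of its underside; z up
- bin: open teak bin, level and fixed, inside 220 (x) x 344 (y) mm, walls 8 mm thick; its floor is 25 mm and its rim 72 mm above its origin, which is on the table under its centre. Pivot cheeks outside its y walls, no higher than the rim. Five bronze pieces lie side by side along y in any order, centres about 62 mm apart
- short_bar: bronze bar in the bin, like the key blank but only 65 x 24 x 12 mm and without holes; to stay in the bin. Origin: centre of its underside
- rod: round bronze rod 120 mm long (its x), diameter 18 mm, in the bin; to stay there. Origin: under its middle as it lies at the start, 9 mm off its axis
- square_bar: square bronze bar 90 (its x) x 18 x 18 mm in the bin; to stay there. Origin: centre of its underside
- collar: bronze ring, outer diameter 38, bore 22, 16 mm high, lying flat in the bin; to stay there. Origin: centre of its underside
- board: fixed palm-wood tuning board 260 (x) x 300 (y) x 18 mm thick, origin under its centre on the table, its axes along its edges. It carries the cradle and the keeper
- cradle (a point): centre of the cradle, level with the rests' tops, 38 mm above the table; axes as the board's. The key is to lie along this y, its underside's centre here. Two rests (bars 10 mm wide, 20 mm above the board) cross at y = -40 and +40 mm; on each, pegs of diameter 6 mm at x = -24 and +24 mm rise 11 mm over the rests. Between the rests it is open down to the board
- keeper (a joint): keeper slide on the board: 0 = fully open, 0.060 m = at its end stop; moves along the board's +y towards the cradle, about 1.5 N of friction; starts near open. Its steel block, 28 (x) x 30 (y) mm, reaches 59 mm above the table; its tongue, 20 mm wide, 54 to 59 mm above the table, reaches 45 mm from the post's axis towards the cradle, passing 4 mm over a key on the rests
- keeper_grip (a point): grip point of the keeper, 80 mm above the table on the axis of its upright wooden post (16 x 16 mm, 59 to 95 mm above the table); moves with the keeper; board axes. Seen from the cradle it stands at x = 0, y = -153 mm when fully open and y = -93 mm at the end stop
- tuned_key: half-tuned gender key, bronze, 190 (its x) x 42 x 10 mm, lying on the board on the side away from the robot; leave alone. Origin: centre of its underside
- mallet: hammer-shaped mallet with brass head, about 0.3 m long, lying on the table along its x; leave alone
- scraper: steel scraper with teak handle, 205 (its x) x 30 x 18 mm, on the table; leave alone. Origin: under the middle of its 110 mm handle; the blade points to its +x
- whetstone: round brown whetstone, diameter 90, 26 mm high, on the table; leave alone. Origin: centre of its underside
Mind the look-alikes: they are no part of the job. What is shaped like the key but pink is not meant.

How it is judged (in metres and radians):
On the way, in this order (a step that is already met when the one before it is completed fails the run):
1. the key blank is lifted out of the bin (z of key in the frame of bin above 0.07 m), for 0.1 s.
2. the key blank lies released on both rests, between the pegs, with the keeper still open (less than 40 mm) (x of key in the frame of cradle between -0.01 and 0.01 m and y of key in the frame of cradle between -0.01 and 0.01 m and z of key in the frame of cradle between -0.004 and 0.004 m and angle between the x axis of key and the y axis of cradle, either way round below 0.17 rad and angle between key's own z axis and vertical below 0.1 rad and contact force between key and the fingers below 0.1 N and value of joint keeper below 0.04 m), for 0.2 s.
3. the keeper is slid to its end stop (value of joint keeper above 0.056 m), for 0.2 s.
At the end, for the whole second after the job is handed in: The key blank lies still, ridge up (within 0.1 rad), on both rests: within 10 mm of the cradle's centre along and across, within 4 mm of the rests' height, within 0.17 rad of the cradle's y axis; the keeper is within 4 mm of its end stop; the other four bronze pieces are in the bin (x of key in the frame of cradle between -0.01 and 0.01 m and y of key in the frame of cradle between -0.01 and 0.01 m and z of key in the frame of cradle between -0.004 and 0.004 m and angle between the x axis of key and the y axis of cradle, either way round below 0.17 rad and angle between key's own z axis and vertical below 0.1 rad and value of joint keeper above 0.056 m and linear speed of key below 0.02 m/s and x of short_bar in the frame of bin between -0.115 and 0.115 m and y of short_bar in the frame of bin between -0.175 and 0.175 m and x of rod in the frame of bin between -0.115 and 0.115 m and y of rod in the frame of bin between -0.175 and 0.175 m and x of square_bar in the frame of bin between -0.115 and 0.115 m and y of square_bar in the frame of bin between -0.175 and 0.175 m and x of collar in the frame of bin between -0.115 and 0.115 m and y of collar in the frame of bin between -0.175 and 0.175 m); the robot touches nothing.
It fails at once if another bronze piece is lifted over the bin's rim (z of any of short_bar, rod, square_bar, collar in the frame of bin above 0.075 m).
It fails at once if the half-tuned key, mallet, scraper or whetstone is moved more than 30 mm (distance of any of tuned_key, mallet, scraper, whetstone from where it was at the start of the episode above 0.03 m).
It fails at once if the key blank is dropped (moves faster than 0.5 m/s while no finger touches it) (linear speed of key above 0.5 m/s and contact force between key and the fingers below 0.1 N).
It also fails if it takes over 48 s, if anything falls off the work surface, if the arm or the gripper's body presses on something with over 40 N, if the wrist force passes 120 N, or if a joint passes its speed limit or range.

## Working session

There is one attempt and no reset: what is moved stays moved. The work goes in short steps, Python scripts to look and compute and a tool call to move; the robot and the scene stay as the last step left them, time stands still between calls to the robot, and variables do not carry over. Pictures are saved under pics/ and viewed, about 8 in all and at most 12, crops included, and the job is handed in when it is done.

Besides the shell and the picture viewer there is one more tool, called by a JSON object that holds its "method" and its "body", one argument or row to a line. carry_out: Moves the arm, as the interface text tells. Its arguments: {"type":"object","properties":{"steps":{"type":"array","items":{"type":"array"}},"gripper":{"type":"number"}},"required":["steps"]}

```bash
ls; mkdir -p pics; python3 - <<'E'
from station import r
import cv2,numpy as np
for n in("top","side"):
    im=r.capture(n); cv2.imwrite(f"pics/{n}0.png",im[...,::-1])
    for t in ["key","bin","board","cradle","keeper_grip","short_bar","rod","square_bar","collar","tuned_key"]:
        try: print(n,t,[(np.round(d["centre"],4).tolist(),round(d["confidence"],2)) for d in r.place_of(n,t)[:3]])
        except Exception as e: print(n,t,e)
s=r.sense(); print(s["time_s"],s["tcp_pos"],np.round(s["ee_rot"],3).tolist(),s["gripper_width"])
E
```

```text
pics
top key [([0.2943, 0.2169, -0.0033], 0.88), ([0.1727, 0.3291, 0.0072], 0.77), ([0.8178, -0.1365, 0.0022], 0.71)]
top bin [([0.5265, 0.2187, 0.0018], 0.87), ([0.5234, 0.2798, 0.0263], 0.61)]
top board [([0.5696, -0.2311, -0.0002], 0.76)]
top cradle [([0.5358, 0.0942, 0.0269], 0.72)]
top keeper_grip [([0.5072, -0.2914, 0.0839], 0.79)]
top short_bar [([0.524, 0.2793, 0.025], 0.67)]
top rod [([0.5122, 0.3398, 0.0247], 0.5)]
top square_bar [([0.5366, 0.0973, 0.0236], 0.62)]
top collar [([0.5179, 0.1519, 0.0252], 0.45), ([0.5255, 0.281, 0.026], 0.18)]
top tuned_key [([0.643, -0.2271, 0.0184], 0.63)]
side key [([0.7563, 0.2194, 0.0014], 0.86), ([0.1691, 0.3272, 0.0031], 0.85), ([0.8242, -0.1335, -0.0036], 0.64)]
side bin [([0.5326, 0.2207, 0.0032], 0.91)]
side board [([0.5681, -0.2257, 0.0005], 0.75)]
side cradle [([0.5336, -0.1601, 0.0356], 0.84)]
side keeper_grip [([0.5094, -0.2959, 0.0783], 0.45)]
side short_bar [([0.5242, 0.2808, 0.0281], 0.8)]
side rod [([0.5096, 0.336, 0.0258], 0.93)]
side square_bar [([0.5385, 0.0983, 0.024], 0.66)]
side collar [([0.5255, 0.1548, 0.0275], 0.62), ([0.5296, 0.2193, 0.0016], 0.54)]
side tuned_key [([0.6477, -0.2231, 0.0166], 0.84)]
1.1 [0.14840648 0.60709336 0.22253092] [[0.971, -0.237, 0.0], [-0.237, -0.971, -0.0], [0.0, 0.0, -1.0]] 1.0004288757386584
```

View pics/top0.png

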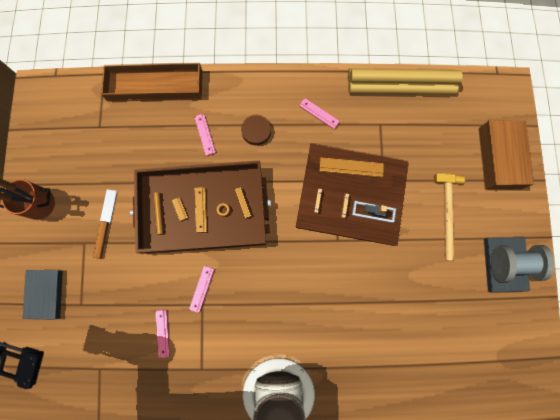

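View pics/side0.png

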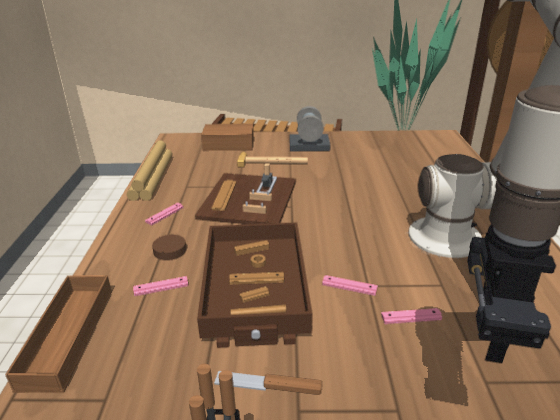

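The top view shows the bin pieces at about row 210: rod (158), short bar (180), key with two holes (201,210), collar (223) and square bar (243,203). The rests are at (319,201) and (346,206), and the keeper post is near (383,210). The pink bars are decoys.

```bash
cat > h.py <<'E'
import numpy as np,cv2
from station import r
def cal(n):
    c=r.calibration(n); return np.array(c["camera_matrix"],float),np.array(c["D"],float),np.array(c["world_from_camera"],float)
def to_world(n,px,z):
    K,D,T=cal(n); px=np.asarray(px,float).reshape(-1,1,2)
    u=cv2.undistortPoints(px,K,D)[:,0]
    d=np.c_[u[:,0],-u[:,1],-np.ones(len(u))]@T[:3,:3].T; o=T[:3,3]
    return o+d*((z-o[2])/d[:,2])[:,None]
def to_px(n,P):
    K,D,T=cal(n); p=(np.asarray(P,float).reshape(-1,3)-T[:3,3])@T[:3,:3]
    return cv2.projectPoints(p*[1,-1,-1],np.zeros(3),np.zeros(3),K,D)[0][:,0]
E
python3 - <<'E'
from h import *
ims={n:cv2.imread(f"pics/{n}0.png") for n in("top","side")}
for n in ims:
    for t,z in(("key",.034),("short_bar",.034),("tuned_key",.028),("board",.018)):
        for d in r.cut_out(n,t)[:5]:
            m=d["pixels"].astype(np.uint8); ys,xs=np.nonzero(m)
            W=to_world(n,np.c_[xs,ys],z)[:,:2].astype(np.float32); c,s,a=cv2.minAreaRect(W)
            print(n,t,round(d["confidence"],2),"px",xs.mean().round(1),ys.mean().round(1),len(xs),"mean",W.mean(0).round(4),"rect",np.round(c,4),np.round(s,3),round(a,1))
a=cv2.resize(ims["top"][140:250,290:415],None,fx=6,fy=6,interpolation=cv2.INTER_CUBIC)
b=cv2.resize(ims["side"][160:232,190:305],None,fx=6,fy=6,interpolation=cv2.INTER_CUBIC)
cv2.imwrite("pics/c1.png",a[:600]); 
b2=cv2.resize(ims["top"][155:258,128:274],None,fx=5,fy=5,interpolation=cv2.INTER_CUBIC)
cv2.imwrite("pics/c2.png",b2);cv2.imwrite("pics/c3.png",b)
E
```

```text
top key 0.73 px 222.9 209.5 118 mean [0.5178 0.1518] rect [0.5184 0.1523] [0.037 0.034] 44.7
top key 0.71 px 318.7 113.2 379 mean [ 0.8089 -0.1317] rect [ 0.8087 -0.1321] [0.126 0.03 ] 53.8
top key 0.7 px 162.0 332.4 535 mean [0.175  0.3181] rect [0.1737 0.3187] [0.126 0.035] 4.3
top key 0.6 px 201.5 288.9 431 mean [0.2937 0.2098] rect [0.2934 0.2105] [0.029 0.124] 72.7
top key 0.58 px 200.0 209.3 428 mean [0.5189 0.2176] rect [0.5189 0.2177] [0.126 0.029] 1.3
top short_bar 0.78 px 179.7 208.4 164 mean [0.5221 0.2763] rect [0.5217 0.276 ] [0.064 0.022] 23.0
top tuned_key 0.55 px 351.0 166.9 904 mean [ 0.6428 -0.2233] rect [ 0.6422 -0.2233] [0.187 0.046] 84.5
top tuned_key 0.27 px 158.0 212.9 222 mean [0.5109 0.3407] rect [0.511  0.3404] [0.119 0.018] 6.7
top board 0.81 px 352.8 197.2 7916 mean [ 0.5542 -0.2268] rect [ 0.5662 -0.2273] [0.303 0.265] 78.7
side key 0.95 px 160.6 285.4 515 mean [0.7432 0.2515] rect [0.7431 0.2506] [0.123 0.039] 14.9
side key 0.78 px 349.4 285.3 576 mean [0.3002 0.255 ] rect [0.3009 0.2554] [0.041 0.127] 71.0
side key 0.77 px 411.4 315.3 707 mean [0.1795 0.3576] rect [0.1801 0.3568] [0.13 0.04] 3.9
side key 0.75 px 256.7 278.2 535 mean [0.5176 0.2261] rect [0.5177 0.226 ] [0.128 0.04 ] 3.5
side key 0.7 px 164.2 214.1 309 mean [ 0.8059 -0.0817] rect [ 0.805  -0.0841] [0.134 0.044] 54.3
side short_bar 0.59 px 254.4 294.5 280 mean [0.5201 0.2858] rect [0.5197 0.2853] [0.07  0.033] 24.1
side tuned_key 0.58 px 224.0 195.2 411 mean [ 0.642  -0.2092] rect [ 0.641  -0.2141] [0.204 0.047] 86.9
side tuned_key 0.57 px 260.9 309.9 424 mean [0.5038 0.331 ] rect [0.509  0.3304] [0.122 0.03 ] 3.8
side tuned_key 0.31 px 276.3 382.8 1331 mean [0.468  0.5296] rect [0.4828 0.5273] [0.037 0.199] 83.8
side board 0.58 px 249.9 199.5 3756 mean [ 0.5587 -0.2008] rect [ 0.5578 -0.2571] [0.426 0.271] 78.8
side board 0.23 px 223.7 195.3 407 mean [ 0.6454 -0.2267] rect [ 0.6452 -0.2324] [0.208 0.047] 83.2
```

View pics/c1.png

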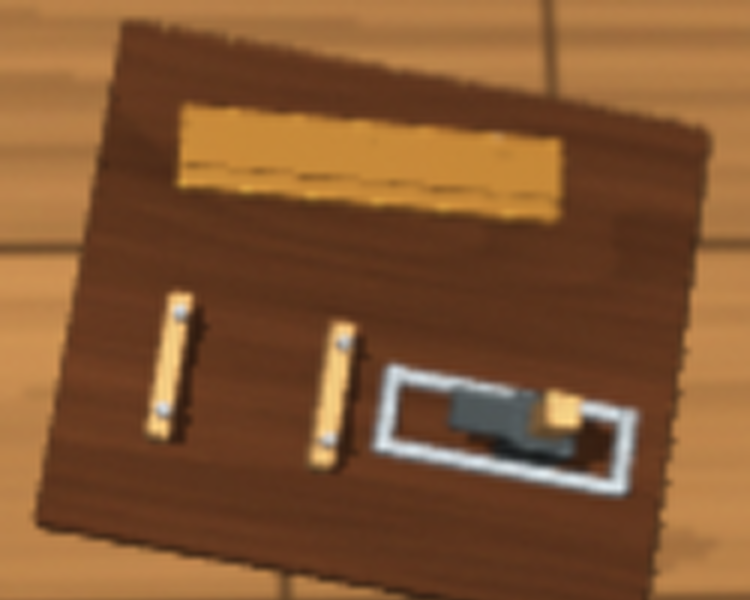

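View pics/c2.png

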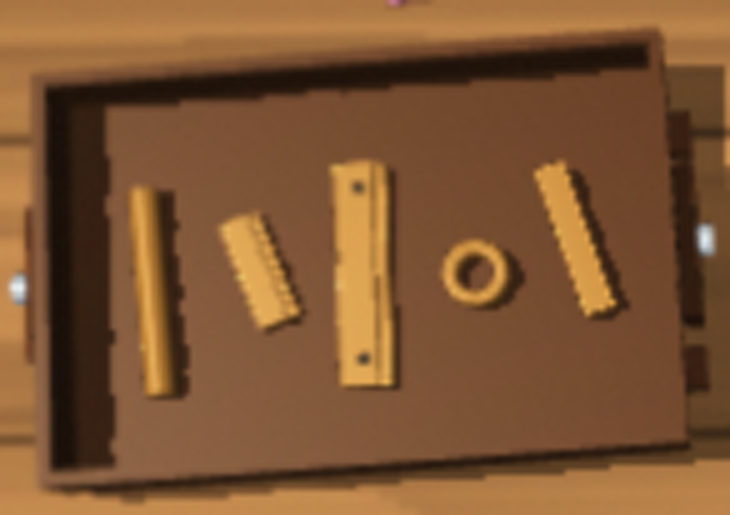

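View pics/c3.png

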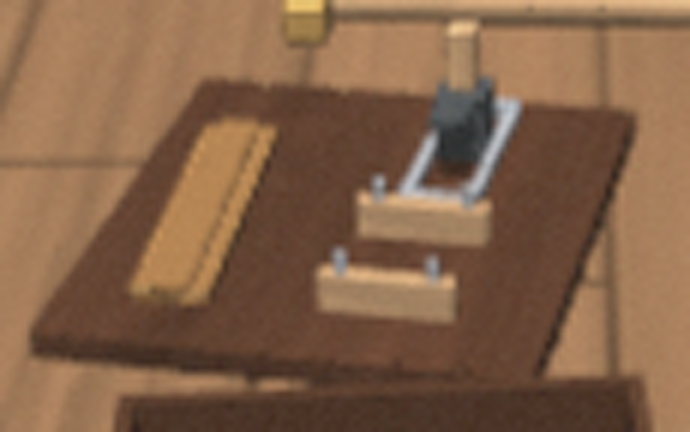

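```bash
python3 - <<'E'
from h import *
def W(n,c,s,o,z): return to_world(n,(np.array(c)+.5)/s-.5+np.array(o),z)
t=W("top",[(181,312),(163,409),(344,342),(328,438)],6,(290,140),.049)
s=W("side",[(339,252),(432,260),(378,180),(467,190)],6,(190,160),.049)
for n,p in(("top",t),("side",s)):
    print(n,p[:,:2].round(4).tolist(),"c",p.mean(0).round(4),"sep",np.linalg.norm(p[0]-p[1]).round(4),np.linalg.norm(p[0]-p[2]).round(4))
    v=(p[0]+p[1]-p[2]-p[3])[:2]; w=(p[0]+p[2]-p[1]-p[3])[:2]
    print(" y-dir angle",np.degrees(np.arctan2(v[1],v[0])).round(2)," x-dir",np.degrees(np.arctan2(w[1],w[0])).round(2))
b=W("top",[(123,22),(709,132),(37,525)],6,(290,140),.018)
for q in (b[0]-b[1],b[0]-b[2]): print("board edge",np.linalg.norm(q).round(4),np.degrees(np.arctan2(q[1],q[0])).round(2))
p=W("top",[(562,411)],6,(290,140),.095)[0]; print("post",p.round(4)); p2=W("side",[(462,26)],6,(190,160),.095)[0]; print("post side",p2.round(4))
h=W("top",[(358,187),(363,358)],5,(128,155),.037); d=h[0]-h[1]
print("holes",h.round(4).tolist(),h.mean(0).round(4),np.linalg.norm(d).round(4),np.degrees(np.arctan2(d[1],d[0])).round(2))
bc=W("top",[(33,77),(659,30),(689,446),(45,488)],5,(128,155),.072); print("bin",bc.round(3).tolist(),bc.mean(0).round(4)); 
s=r.sense(); print(s["time_s"],s["tcp_pos"].round(4),np.round(s["ee_rot"],4).tolist())
E
```

```text
top [[0.5643, -0.126], [0.5174, -0.1161], [0.549, -0.2036], [0.5027, -0.1941]] c [ 0.5334 -0.16    0.049 ] sep 0.0479 0.0791
 y-dir angle 79.11  x-dir -11.71
side [[0.5653, -0.1257], [0.5181, -0.1165], [0.5498, -0.2035], [0.5026, -0.1912]] c [ 0.534  -0.1592  0.049 ] sep 0.048 0.0794
 y-dir angle 78.52  x-dir -12.81
board edge 0.2994 78.8
board edge 0.2573 -10.69
post [ 0.5067 -0.2948  0.095 ]
post side [ 0.5069 -0.2958  0.095 ]
holes [[0.569, 0.2205, 0.037], [0.4696, 0.2157, 0.037]] [0.5193 0.2181 0.037 ] 0.0996 2.81
bin [[0.627, 0.401, 0.072], [0.651, 0.045, 0.072], [0.415, 0.03, 0.072], [0.394, 0.384, 0.072]] [0.5218 0.2151 0.072 ]
1.5 [0.1484 0.6071 0.2226] [[0.9714, -0.2375, 0.0], [-0.2375, -0.9714, -0.0], [0.0, 0.0, -1.0]]
```

```bash
cat >> h.py <<'E'
def go(pos,a):
    s=r.sense(); R=np.array(s["ee_rot"]); d=R.T@(np.array(pos)-s["tcp_pos"])*100
    a0=np.degrees(np.arctan2(R[1,0],R[0,0])); tw=-((a-a0+180)%360-180)
    print("t",round(s["time_s"],2),"tcp",np.round(s["tcp_pos"],4),"a",round(a0,2),"w",round(s["gripper_width"],3),"F",np.round(s["wrist_force"],1),"-> shift cm",d.round(2),"twist",round(tw,2))
E
python3 -c "
from h import *
go([.519,.218,.15],2.6)"
```

```text
t 1.5 tcp [0.1484 0.6071 0.2226] a -13.74 w 1.003 F [0.  0.4 0.3] -> shift cm [45.24 28.99  7.26] twist -16.34
```

{"method": "carry_out", "body": {
  "steps": [
    [[4, 2.6, 0], -2],
    [[8, 5.2, 0], -4],
    [[12, 7.7, 0], -6],
    [[16, 10.3, 0], -8],
    [[20, 12.8, 1], -10],
    [[24, 15.4, 2], -12],
    [[28, 18, 3], -14],
    [[32, 20.5, 4], -16.3],
    [[36, 23.1, 5], -16.3],
    [[40, 25.6, 6], -16.3],
    [[43.5, 27.9, 7], -16.3],
    [[45.2, 29, 7.3], -16.3],
    [[45.2, 29, 7.3], -16.3],
    [[45.2, 29, 7.3], -16.3],
    [[45.2, 29, 7.3], -16.3],
    [[45.2, 29, 7.3], -16.3]
  ],
  "gripper": 0
}}

```text
time_s: 3.1
tcp_pos: [0.5181, 0.2191, 0.15]
ee_rot: [[0.999, 0.046, 0.001], [0.046, -0.999, 0.001], [0.001, -0.001, -1.0]]
wrist_force: [-0.3, 0.3, 0.4]
gripper_width: 0.503
```

```bash
python3 - <<'E'
from h import *
im=r.capture("side"); cv2.imwrite("pics/s1.png",cv2.resize(im[200:345,180:330,::-1],None,fx=4,fy=4,interpolation=cv2.INTER_CUBIC))
print(r.sense()["joints"]); go([.519,.218,.0285],2.6)
E
```

```text
[ 3.94206181e+01  1.96194207e+01 -1.44397302e+01 -1.66021443e-03
 -5.58930730e+01  5.32435764e+01]
t 3.15 tcp [0.5181 0.2191 0.15  ] a 2.66 w 0.501 F [-0.3 -0.7  0.1] -> shift cm [ 0.07  0.12 12.15] twist 0.06
```

View pics/s1.png

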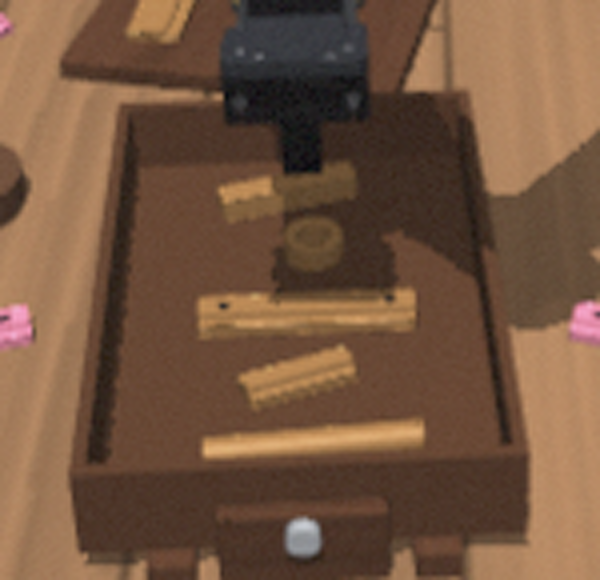

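The side view shows the key with its two holes lying clear between the short bar and the collar, and the gripper is above it. Descending.

{"method": "carry_out", "body": {
  "steps": [
    [[0.1, 0.1, 3], 0],
    [[0.1, 0.1, 6], 0],
    [[0.1, 0.1, 8], 0],
    [[0.1, 0.1, 9.5], 0],
    [[0.1, 0.1, 10.5], 0],
    [[0.1, 0.1, 11.3], 0],
    [[0.1, 0.1, 11.8], 0],
    [[0.1, 0.1, 12.2], 0],
    [[0.1, 0.1, 12.2], 0],
    [[0.1, 0.1, 12.2], 0]
  ]
}}

```text
time_s: 4.15
tcp_pos: [0.5195, 0.2183, 0.0284]
ee_rot: [[0.999, 0.047, 0.001], [0.047, -0.999, 0.001], [0.001, -0.001, -1.0]]
wrist_force: [0.7, 0.9, 0.5]
gripper_width: 0.502
```

{"method": "carry_out", "body": {
  "steps": [
    [[0, 0, 0], 0],
    [[0, 0, 0], 0],
    [[0, 0, 0], 0],
    [[0, 0, 0], 0],
    [[0, 0, 0], 0],
    [[0, 0, 0], 0],
    [[0, 0, 0], 0],
    [[0, 0, 0], 0]
  ],
  "gripper": -1
}}

```text
time_s: 4.95
tcp_pos: [0.5198, 0.2185, 0.0288]
ee_rot: [[0.999, 0.047, 0.002], [0.047, -0.999, 0.001], [0.002, -0.001, -1.0]]
wrist_force: [-0.9, 0.8, 4.2]
gripper_width: 0.337
```

Width is 29 mm, so the key is held. Lifting.

{"method": "carry_out", "body": {
  "steps": [
    [[0, 0, -0.5], 0],
    [[0, 0, -1.2], 0],
    [[0, 0, -2.2], 0],
    [[0, 0, -3.5], 0],
    [[0, 0, -5], 0],
    [[0, 0, -6.5], 0],
    [[0, 0, -8], 0],
    [[0, 0, -9.5], 0],
    [[0, 0, -11], 0],
    [[0, 0, -12.2], 0],
    [[0, 0, -13], 0],
    [[0, 0, -13], 0],
    [[0, 0, -13], 0]
  ]
}}

```text
time_s: 6.25
tcp_pos: [0.5191, 0.2181, 0.1584]
ee_rot: [[0.999, 0.046, 0.001], [0.046, -0.999, 0.001], [0.001, -0.001, -1.0]]
wrist_force: [-0.6, -0.4, -3.0]
gripper_width: 0.337
```

```bash
python3 - <<'E'
from h import *
im=r.capture("side"); cv2.imwrite("pics/s2.png",cv2.resize(im[150:345,150:380,::-1],None,fx=3,fy=3,interpolation=cv2.INTER_CUBIC))
go([.5337,-.1597,.16],-101.1)
E
```

```text
t 6.3 tcp [0.519  0.218  0.1581] a 2.66 w 0.338 F [-1.3 -0.2 -2.1] -> shift cm [-0.29 37.8  -0.22] twist 103.76
```

View pics/s2.png

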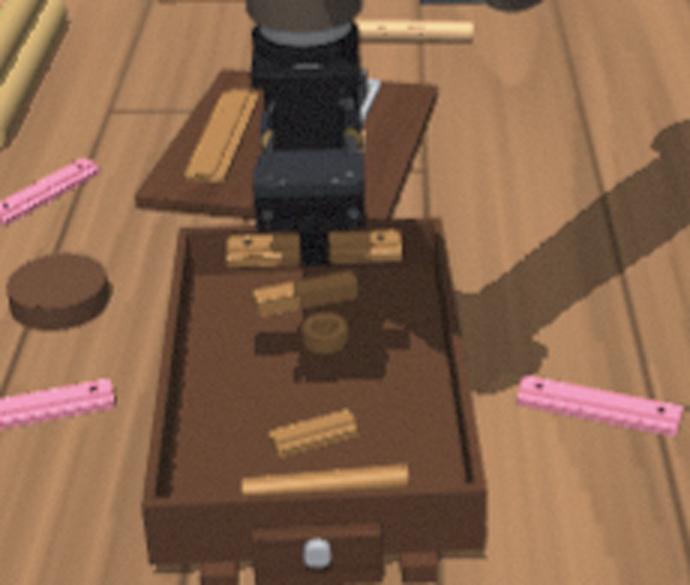

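The key hangs level and centred in the fingers (crop columns 227–402, finger at 314), and the other four pieces are still in the bin. Carrying it over to the cradle.

{"method": "carry_out", "body": {
  "steps": [
    [[0, 1, 0], 2],
    [[0, 2.5, 0], 6],
    [[0, 4.5, 0], 12],
    [[0, 7, 0], 18],
    [[0, 9.5, 0], 25],
    [[0, 12, 0], 32],
    [[0, 14.5, 0], 39],
    [[0, 17, 0], 46],
    [[-0.1, 19.5, 0], 53],
    [[-0.1, 22, 0], 60],
    [[-0.1, 24.5, 0], 67],
    [[-0.2, 27, 0], 74],
    [[-0.2, 29.5, 0], 81],
    [[-0.2, 32, 0], 88],
    [[-0.3, 34.5, 0], 94],
    [[-0.3, 36.3, 0], 99],
    [[-0.3, 37.4, 0], 102],
    [[-0.3, 37.8, 0], 103.8],
    [[-0.3, 37.8, 0], 103.8],
    [[-0.3, 37.8, 0], 103.8]
  ]
}}

```text
time_s: 8.3
tcp_pos: [0.5332, -0.1595, 0.1575]
ee_rot: [[-0.193, -0.981, -0.0], [-0.981, 0.193, 0.001], [-0.001, 0.0, -1.0]]
wrist_force: [-0.2, 0.3, -2.3]
gripper_width: 0.337
```

{"method": "carry_out", "body": {
  "steps": [
    [[0, 0, 0], 0],
    [[0, 0, 0], 0],
    [[0, 0, 2], 0],
    [[0, 0, 4], 0],
    [[0, 0, 6], 0],
    [[0, 0, 7.5], 0],
    [[0, 0, 8.5], 0],
    [[0, 0, 9], 0],
    [[0, 0, 9], 0],
    [[0, 0, 9], 0]
  ]
}}

```text
time_s: 9.3
tcp_pos: [0.5339, -0.1594, 0.0682]
ee_rot: [[-0.192, -0.981, 0.001], [-0.981, 0.192, 0.001], [-0.001, -0.001, -1.0]]
wrist_force: [-0.3, -0.0, -2.4]
gripper_width: 0.336
```

```bash
python3 - <<'E'
from h import *
ims=[]
for n,b in(("top",(150,250,290,400)),("side",(140,235,190,310))):
    im=r.capture(n); y0,y1,x0,x1=b
    ims.append(cv2.resize(im[y0:y1,x0:x1,::-1],(390,330),interpolation=cv2.INTER_CUBIC))
cv2.imwrite("pics/p1.png",np.hstack(ims))
go([.5337,-.1597,.0418],-101.1)
E
```

```text
t 9.4 tcp [ 0.5339 -0.1594  0.0684] a -101.1 w 0.335 F [ 0.1  0.4 -2.7] -> shift cm [0.04 0.02 2.66] twist -0.0
```

View pics/p1.png

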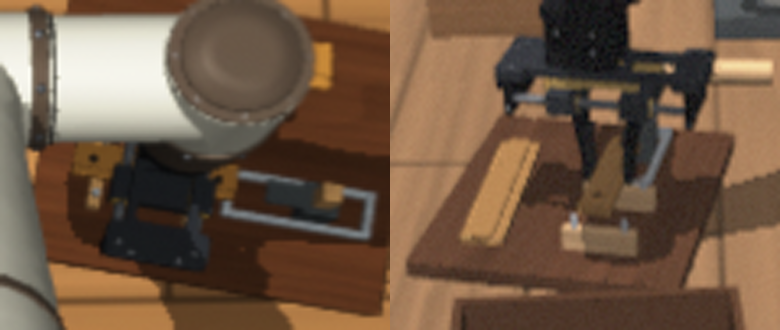

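The key sits over the rests and lines up with them between the pegs. Lowering slowly.

{"method": "carry_out", "body": {
  "steps": [
    [[0, 0, 0.6], 0],
    [[0, 0, 1.2], 0],
    [[0, 0, 1.6], 0],
    [[0, 0, 2], 0],
    [[0, 0, 2.2], 0],
    [[0, 0, 2.4], 0],
    [[0, 0, 2.5], 0],
    [[0, 0, 2.6], 0],
    [[0, 0, 2.65], 0],
    [[0, 0, 2.65], 0],
    [[0, 0, 2.65], 0]
  ]
}}

```text
time_s: 10.5
tcp_pos: [0.534, -0.1594, 0.042]
ee_rot: [[-0.192, -0.981, 0.002], [-0.981, 0.193, 0.001], [-0.001, -0.002, -1.0]]
wrist_force: [0.6, -1.1, -4.2]
gripper_width: 0.337
```

{"method": "carry_out", "body": {
  "steps": [
    [[0, 0, 0.05], 0],
    [[0, 0, 0.1], 0],
    [[0, 0, 0.1], 0]
  ]
}}

```text
time_s: 10.8
tcp_pos: [0.5341, -0.1594, 0.0418]
ee_rot: [[-0.192, -0.981, 0.002], [-0.981, 0.192, 0.0], [-0.001, -0.002, -1.0]]
wrist_force: [-1.5, 1.2, 3.7]
gripper_width: 0.34
```

Wrist force went from about −3 N to +3.7 N, so the key is resting on the rests. Releasing.

{"method": "carry_out", "body": {
  "steps": [
    [[0, 0, 0], 0],
    [[0, 0, 0], 0],
    [[0, 0, 0], 0],
    [[0, 0, 0], 0],
    [[0, 0, 0], 0],
    [[0, 0, 0], 0],
    [[0, 0, -0.5], 0],
    [[0, 0, -1.5], 0],
    [[0, 0, -3], 0],
    [[0, 0, -5], 0],
    [[0, 0, -7.5], 0],
    [[0, 0, -10], 0],
    [[0, 0, -10], 0],
    [[0, 0, -10], 0]
  ],
  "gripper": 0.2
}}

```text
time_s: 12.2
tcp_pos: [0.5341, -0.1594, 0.143]
ee_rot: [[-0.192, -0.981, 0.005], [-0.981, 0.192, 0.001], [-0.002, -0.004, -1.0]]
wrist_force: [-0.8, 0.1, 0.2]
gripper_width: 0.597
```

```bash
python3 - <<'E'
from h import *
ims=[]
for n,b in(("top",(150,250,290,400)),("side",(140,235,190,310))):
    im=r.capture(n); y0,y1,x0,x1=b
    ims.append(cv2.resize(im[y0:y1,x0:x1,::-1],(390,330),interpolation=cv2.INTER_CUBIC))
    for d in r.place_of(n,"keeper_grip")[:2]: print(n,"grip",d)
    for d in r.place_of(n,"key"):
        print(n,d) if abs(d["centre"][1]+.16)<.1 and abs(d["centre"][0]-.53)<.1 else 0
cv2.imwrite("pics/p2.png",np.hstack(ims))
go([.5068,-.2953,.14],-101.1)
E
```

```text
top grip {'centre': [0.5091, -0.2958, 0.081], 'confidence': 0.78}
top {'centre': [0.5352, -0.159, 0.0389], 'confidence': 0.64}
side grip {'centre': [0.5093, -0.2975, 0.0795], 'confidence': 0.72}
side {'centre': [0.5291, -0.16, 0.0367], 'confidence': 0.52}
t 12.5 tcp [ 0.5334 -0.1594  0.141 ] a -101.08 w 0.598 F [ 0.3  0.4 -0.2] -> shift cm [13.85  0.    0.09] twist 0.02
```

View pics/p2.png

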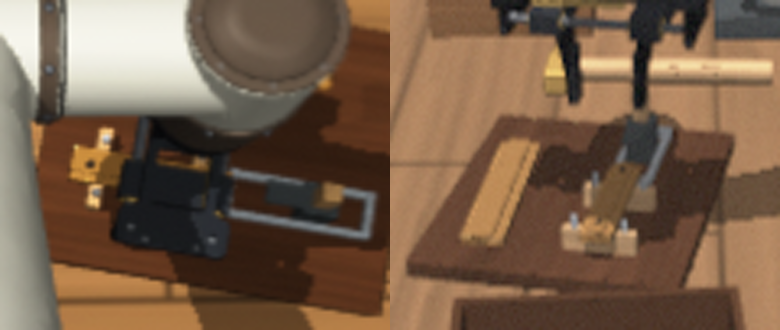

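The key lies between the pegs on both rests: in the side crop the near peg pair is at (573,218) and (625,222), with the key between them. Networks put it within 5 mm of the cradle centre. Now the keeper post.

{"method": "carry_out", "body": {
  "steps": [
    [[2, 0, 0], 0],
    [[5, 0, 0], 0],
    [[8, 0, 0], 0],
    [[11, 0, 0], 0],
    [[13, 0, 0], 0],
    [[13.8, 0, 0], 0],
    [[13.8, 0, 0], 0],
    [[13.8, 0, 1.5], 0],
    [[13.8, 0, 3.5], 0],
    [[13.8, 0, 5.5], 0],
    [[13.8, 0, 6.7], 0],
    [[13.8, 0, 7.4], 0],
    [[13.8, 0, 7.4], 0],
    [[13.8, 0, 7.4], 0]
  ]
}}

```text
time_s: 13.9
tcp_pos: [0.5076, -0.2948, 0.0675]
ee_rot: [[-0.192, -0.981, 0.001], [-0.981, 0.192, -0.0], [-0.0, -0.001, -1.0]]
wrist_force: [-0.1, -0.3, -0.0]
gripper_width: 0.603
```

{"method": "carry_out", "body": {
  "steps": [
    [[0, 0, 0], 0],
    [[0, 0, 0], 0],
    [[0, 0, 0], 0],
    [[0, 0, 0], 0],
    [[0, 0, 0], 0],
    [[0, 0, 0], 0],
    [[0, 0, 0], 0],
    [[0, 0, 0], 0]
  ],
  "gripper": -1
}}

```text
time_s: 14.7
tcp_pos: [0.5088, -0.2951, 0.0678]
ee_rot: [[-0.191, -0.982, 0.004], [-0.982, 0.191, -0.001], [0.0, -0.004, -1.0]]
wrist_force: [4.8, -1.1, -1.6]
gripper_width: 0.179
```

```bash
python3 - <<'E'
from h import *
c=np.array([.5337,-.1597]); u=np.array([.1925,.981])
go([*(c-.093*u),.067],-101.1)
E
```

```text
t 14.7 tcp [ 0.5088 -0.2951  0.0678] a -101.03 w 0.179 F [ 4.8 -1.1 -1.6] -> shift cm [-4.47  0.16  0.08] twist 0.07
```

{"method": "carry_out", "body": {
  "steps": [
    [[-0.2, 0, 0], 0],
    [[-0.6, 0, 0], 0],
    [[-1, 0, 0], 0],
    [[-1.4, 0, 0], 0],
    [[-1.8, 0, 0], 0],
    [[-2.2, 0, 0], 0],
    [[-2.6, 0, 0], 0],
    [[-3, 0, 0], 0],
    [[-3.4, 0, 0], 0],
    [[-3.7, 0, 0], 0],
    [[-4, 0, 0], 0],
    [[-4.2, 0, 0], 0],
    [[-4.3, 0, 0], 0],
    [[-4.3, 0, 0], 0]
  ]
}}

```text
time_s: 16.1
tcp_pos: [0.5171, -0.2527, 0.0678]
ee_rot: [[-0.191, -0.982, 0.004], [-0.982, 0.191, -0.001], [-0.0, -0.004, -1.0]]
wrist_force: [2.9, -0.7, -0.8]
gripper_width: 0.183
```

{"method": "carry_out", "body": {
  "steps": [
    [[-0.1, 0, 0], 0],
    [[-0.2, 0, 0], 0],
    [[-0.3, 0, 0], 0],
    [[-0.3, 0, 0], 0],
    [[-0.3, 0, 0], 0]
  ]
}}

```text
time_s: 16.6
tcp_pos: [0.5176, -0.2501, 0.0678]
ee_rot: [[-0.191, -0.982, 0.004], [-0.982, 0.191, -0.001], [0.0, -0.004, -1.0]]
wrist_force: [2.3, -4.8, -3.5]
gripper_width: 0.182
```

{"method": "carry_out", "body": {
  "steps": [
    [[-0.1, 0, 0], 0],
    [[-0.2, 0, 0], 0],
    [[-0.2, 0, 0], 0],
    [[-0.2, 0, 0], 0]
  ]
}}

```text
time_s: 17.0
tcp_pos: [0.5176, -0.25, 0.0678]
ee_rot: [[-0.191, -0.982, 0.003], [-0.982, 0.191, -0.003], [0.003, -0.004, -1.0]]
wrist_force: [2.4, -10.0, -4.0]
gripper_width: 0.182
```

The force climbs with no further motion, 92 mm from the cradle, so this is the end stop. Releasing and retreating.

{"method": "carry_out", "body": {
  "steps": [
    [[0, 0, 0], 0],
    [[0, 0, 0], 0],
    [[0, 0, 0], 0],
    [[0, 0, 0], 0],
    [[0, 0, 0], 0],
    [[0, 0, 0], 0],
    [[0, 0, -1], 0],
    [[0, 0, -3], 0],
    [[0, 0, -6], 0],
    [[0, 0, -9], 0],
    [[3, 0, -12], 0],
    [[7, 0, -14], 0],
    [[11, 0, -14], 0],
    [[15, 0, -14], 0],
    [[18, 0, -14], 0],
    [[18, 0, -14], 0],
    [[18, 0, -14], 0]
  ],
  "gripper": 0.2
}}

```text
time_s: 18.7
tcp_pos: [0.4823, -0.4266, 0.2084]
ee_rot: [[-0.193, -0.981, 0.003], [-0.981, 0.193, -0.003], [0.002, -0.004, -1.0]]
wrist_force: [1.0, -0.1, -0.8]
gripper_width: 0.597
```

```bash
python3 - <<'E'
from h import *
ims=[]
for n,b in(("top",(150,250,290,400)),("side",(140,235,190,310))):
    im=r.capture(n); y0,y1,x0,x1=b
    ims.append(cv2.resize(im[y0:y1,x0:x1,::-1],(390,330),interpolation=cv2.INTER_CUBIC))
    c=np.array([.5337,-.1597]); u=np.array([.1925,.981])
    for t in("keeper_grip","key"):
        for d in r.place_of(n,t):
            p=np.array(d["centre"])[:2]-c
            if np.hypot(*p)<.15: print(n,t,np.round(d["centre"],4),round(d["confidence"],2),"cradle x,y mm",(1000*np.array([p@[u[1],-u[0]],p@u])).round(1))
cv2.imwrite("pics/p3.png",np.hstack(ims))
s=r.sense();print(s["time_s"],s["tcp_pos"],s["wrist_force"])
E
```

```text
top keeper_grip [ 0.5188 -0.2505  0.0831] 0.55 cradle x,y mm [  2.9 -91.9]
top key [ 0.5363 -0.1576  0.0369] 0.62 cradle x,y mm [2.1 2.6]
side keeper_grip [ 0.5201 -0.2505  0.0786] 0.43 cradle x,y mm [  4.1 -91.7]
side key [ 0.531  -0.1622  0.0382] 0.6 cradle x,y mm [-2.2 -3. ]
19.0 [ 0.48313159 -0.42525497  0.20859802] [-0.07192749 -0.22930555  0.50449814]
```

View pics/p3.png

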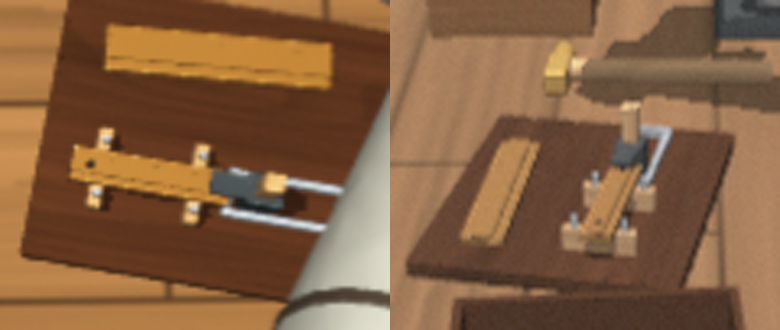

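The key lies ridge up across both rests between the pegs, and the tongue covers its keeper-side end (top crop around (225,187)). The arm is clear. Handing in.

```bash
python3 -c "
from station import r
print(r.finish_job())"
```

```text
the job is handed in; nothing more can be done
None
```

I took the two-holed key blank out of the bin, set it ridge up across the two rests between the pegs, slid the keeper to its end stop and handed the job in at about 19 s. No verdict was reported.

**Last checks:**
- **Key:** the networks put it at (+2, +3) mm from the cradle centre in the top camera and (−2, −3) mm in the side camera. They disagree by about 5 mm, but both are well within the 10 mm tolerance. The final picture shows it between the pegs with the tongue over its end.
- **Keeper:** the post stands about 92 mm from the cradle centre, against 93 mm expected at the stop. The push force rose to about 10 N with no further movement.
- **Post offset:** the post sat 1–4 mm to the side of my estimated cradle line, so that estimate may be off by 1–2 mm.
- **Other pieces:** the other four bronze pieces were still in the bin in the picture taken just after the lift. The half-tuned key and mallet look unmoved in the last picture. I did not look again at the bin, scraper or whetstone at the end, but the arm did not go near them after the lift.
- **Arm:** it ended clear of everything, with wrist force near zero.

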